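# Lock the sliding guard for transport with a snap cap

### The job

Get this checking enclosure ready for transport: slide its clear front guard (it has a black knob to take it by) fully down, so that the yellow lug sits over the stud, and only then press the orange snap cap onto the stud until it clicks past the balls and stands square and fully home on the lug. After the click keep pressing, and finish like that: still holding the cap with a firm but not brutal push down (about 20 N is right), not letting go. Leave everything else on the bench where it is.

Things in the scene. Friction and masses are not known exactly. Their poses are not given: they have to be found in the camera images.
- enclosure: Fixed grey and green bench-top enclosure, 360 wide. Origin at table level in the plane of the guard, mid-width. z up, -x points out of its front, y along its front. A grey ledge 40 high reaches 115 in front of the origin. Guide posts at both ends of the guard are 220 high; the roof behind the guard is 183 high.
- sash_slide (a joint): Height of the clear sliding guard (the sash) above its closed position, in m: 0 fully down, 0.09 fully up. It stays where it is left (balanced, guide friction about 5 N either way) and stops hard at 0. Clear panel with yellow rails; its top edge is 160 above the table when closed.
- sash_handle (a point): Grip middle of the sash's upright black knob, a vertical cylinder 26 in diameter whose top is 19 above this point; a bracket plate 36 wide lies 22 below it. The knob stands 55 in front of the panel, at enclosure (x -55, y -85), 130 above the table when the sash is closed; it moves with the sash. Free on both sides along enclosure y.
- sash: The sliding guard with its yellow lug plate. The lug: 6 thick, 56 wide, reaching 104 in front of the panel, with a 33 round hole at enclosure (x -70, y 85). With the sash closed the stud stands up through the hole and the lug's top is 50 above the table. Origin: the enclosure's origin, raised by the sash_slide value.
- stud_seat (a point): Point on the axis of the fixed steel stud at the level of the lug's top when the sash is closed, 50 above the table; at enclosure (x -70, y 85). Axes as the enclosure's, z up. The stud is 20 in diameter and rises 26 above this point; its top 9 tapers to 9 in diameter. The cap's origin coincides with this point when it is fully home.
- cap: Orange plastic snap cap, upright, mouth down, about 60 g. Origin: centre of the underside, z up. Skirt 44 in diameter, 34 high; on it a round grip. Mouth bore 23, 5 high, then a wider cavity to 30 deep. Home when its origin is at stud_seat, rim on the lug. More than 80 N would bend the lug.
- cap_grip (a point): Middle of the cap's round grip, 47 above the cap's underside, on its axis. The grip is a vertical cylinder 30 in diameter, from 34 (the skirt's flat shoulder) to 60 above the underside; gripping it with the fingertips just above the shoulder is good.
- stud_ball (a point): Centre of the stud at the level of its four brass spring balls, 11 above stud_seat; the balls bulge to 28 across. Pressed down, the cap meets the balls when its underside is about 16 above stud_seat; pushing past takes roughly 9 to 14 N (greatest at 14), the force drops to nothing (the click) at about 8 above stud_seat, and the balls then draw the cap down towards the lug.
- jar: Small jar with blue label and black lid, 44 in diameter, 62 high. Bystander. Origin: centre of underside.
- spacer: Steel spacer ring, 50 outside, 26 bore, 20 high. Bystander. Origin: centre of underside.
- wrench: Steel wrench, 180 long, lying flat. Bystander. Origin: middle of underside, x along it.
- veeblock: Dark steel grooved block, 60 x 50 x 42 high. Bystander. Origin: centre of underside.
- marker0: White marker pen with red end, 125 long, 15 thick. Bystander. Origin: mid underside, x along it.
- marker1: White marker pen with blue end, 125 long, 15 thick. Bystander. Origin: mid underside, x along it.
- blockbox: Closed wooden case, 100 x 160 x 35 high. Bystander. Origin: centre of underside.
Not all that is in view belongs to the job. Of the things that look like the cap, the middle-sized one is meant.

How it is judged:
By the outcome, as a careful person would: the job done as asked, in the order asked, and still so for the second after the job is handed in, while the arm keeps its last pose, push and grip.
It also fails if it takes over 64 s, if anything falls off the work surface, if the arm or the gripper's body presses on something with over 40 N, if the wrist force passes 120 N, or if a joint passes its speed limit or range.

### The arm

A 6-joint arm with a two-finger parallel gripper is mounted at the origin on the work surface. World frame = base frame: x ahead of the robot, y to its left, z up, the work surface at z = 0. Lengths are in m, angles in rad, forces in N, time in s.
With the tool pointing down it reaches from about 0.225 to 0.875 m from the base axis. Payload 3.4 kg.
Tool frame: the origin (TCP) lies at the very end of the fingers, on their centre line; the grasp point (between the pads) lies 19 mm behind it (grasp_offset is the distance from the TCP to the grasp point, in m); y points along the fingers, z is the direction in which the jaws open and shut, and the axes are right-handed (so a half turn about y gives the same grasp; the last joint's range is limited). The gripper opens to 85 mm and grips with 20 to 120 N. Pads are 22 mm wide; open, the fingers measure 114 mm over their backs; the gripper's body (76 mm by 85 mm) begins 54 mm behind the grasp point. The pads swing forward as they close: fully open they stand 13 mm farther back than shut.
Start: joints at [1.129, 0.276, 1.505, -0, 1.361, -0.121], TCP at [0.181, 0.546, 0.231] pointing down, gripper open.
Joint ranges: [-2.89, 2.89], [-0.75, 2.08], [0.22, 2.7], [-1.18, 4.32], [0.11, 2.71], [-2.7, 2.7]. Speed limits (rad/s): [2.57, 2.57, 3.14, 3.14, 3.14, 3.14].

### API

Orientations are given as a unit quaternion [w, x, y, z].
In Python, from rig import get_state, get_image, sign_off, grasp_offset gives the robot as it stands.
- The arm moves only by the shell command python3 -m jog 'ROWS' [FORCE]. ROWS is JSON, one flat list of numbers, 7 for each row, row after row: the closure in counts, from 0 (fully open) to 255 (shut), then the shift along the tool's x, y, z in cm, then the turn, a rotation vector about the tool's x, y, z in units of 8 degrees (1.0 is 8 degrees). In form: [jaw, tx, ty, tz, rx, ry, rz, jaw, tx, ty, tz, rx, ry, rz, ...]. A call has 1 to 12 rows; each row is the pose to reach, as a shift and turn from the pose commanded when the call began, along the tool's axes at that moment; what a row does not reach only later rows make up. A row lasts 1/8 s, in which the tool goes at most 62.5 mm and 10.7 degrees, less where a joint would pass 70% of its speed; a pose out of reach is approached as far as the arm can. A call with a gripper value outside its range is refused whole. The fingers move at their own pace and stop on an object; FORCE is the grip in N (left out, the last holds). Time passes only in rows, so rows that repeat a pose let the fingers close. It gives the time, the measured TCP pose, the force and the opening at its end, in the units of the state.
- get_state(): the state, without advancing time (a new reading comes with each control period).
- get_image(name): name is "scene" or "side" or "wrist"; returns a dict with "color" (420x560x3 uint8, blue, green, red), "mtx" (3x3 intrinsics, pixels), "R" (3x3) and "t" (3): a world point X has camera coordinates R X + t; the wrist camera has in their place "tool_from_camera" (4x4, takes a point from camera to tool coordinates, whose origin is the TCP and whose axes are the tool frame's). Camera axes: x right, y down, z forward; pixel columns grow to the right and rows downward; lengths in m; the calibration is good to about 2 mm. A picture is of the moment at which its call begins: read the wrist's pose just before it. There is no depth.
- sign_off(): hands the job in, once; it reports no verdict.
The state is a dict: "clock": time; "qpos": joint angles; "qd": joint speeds; "effort": joint torques, N m; "position": TCP position; "ee_rot": TCP orientation; "contact_force": force on the tool from outside, world axes, zero at the start; "moment": the same for the moment, N m; "width": finger opening in m.
Only numpy, scipy, OpenCV 4.12 (cv2) and the standard library are available. Lean on these libraries where they do the work, as an engineer would, in place of code of your own. Each camera call takes 0.05 s, during which the arm holds its last target.

## Working session

There is one attempt and no reset: what is moved stays moved. The work goes in short steps, Python scripts to look and compute and a shell command to move; the robot and the scene stay as the last step left them, time stands still between calls to the robot, and variables do not carry over. Pictures are saved under pics/ and viewed, and the job is handed in when it is done.

```bash
ls; mkdir -p pics; python3 - <<'E'
from rig import *
import cv2
s=get_state();print(s)
print(grasp_offset)
for n in("scene","side","wrist"):
    d=get_image(n);cv2.imwrite(f"pics/{n}0.png",d["color"])
    print(n,{k:v.tolist() if hasattr(v,'tolist') else v for k,v in d.items() if k!="color"})
E
```

```text
pics
{'clock': 0.0, 'qpos': array([ 1.12900643e+00,  2.76608291e-01,  1.50616058e+00,  1.21259986e-05,
        1.36072444e+00, -1.21009410e-01]), 'qd': array([-6.00334852e-04,  6.52006848e-05,  1.23707899e-03,  1.86798748e-03,
        9.54625185e-04, -3.02297683e-05]), 'effort': array([ 1.33186477e-03, -4.16788208e+01, -2.45804268e+01,  8.67301878e-05,
        1.10039554e-02,  1.50334768e-05]), 'position': array([0.18107105, 0.54516636, 0.23042122]), 'ee_rot': array([-0.69738624,  0.69867502, -0.11311887,  0.11273759]), 'contact_force': array([-0.08099989, -0.04719623, -0.94381303]), 'moment': array([ 0.03786274,  0.03606882, -0.02104083]), 'width': 0.08551489134810461}
0.0187
scene {'mtx': [[393.50091285719833, 0.0, 288.65599002901286], [0.0, 393.50091285719833, 211.2725860878912], [0.0, 0.0, 1.0]], 'R': [[-0.25950557097771737, 0.9656436683438046, 0.013753705647916007], [0.7520235000477986, 0.21099175056150354, -0.6244542710005682], [-0.6059022313933062, -0.15170625228550366, -0.7809402659679546]], 't': [0.24198215805302337, -0.3167467204498794, 1.3332633989661014]}
side {'mtx': [[456.3972092559423, 0.0, 289.7755963945784], [0.0, 456.3972092559423, 203.75199582879074], [0.0, 0.0, 1.0]], 'R': [[0.9964521379812248, -0.08404793299260485, -0.0043682573547409054], [-0.04600708460926223, -0.5005178013957948, -0.8645029084113459], [0.07047329195094289, 0.8616367421631869, -0.5026088336629262]], 't': [-0.5518161476756498, 0.05814782300446855, 1.1804943949134334]}
wrist {'mtx': [[328.0220831881821, 0.0, 285.95958243903146], [0.0, 328.0220831881821, 212.2385569658819], [0.0, 0.0, 1.0]], 'tool_from_camera': [[0.0009467989510303668, 0.9654101397235235, 0.2607342817712157, -0.06569407706150389], [0.00014926228076035306, -0.2607345321648061, 0.965410524832607, -0.1425259597851515], [0.9999995406461527, -0.0008751318786556171, -0.00039096250087528137, 0.00016555469011725332], [0.0, 0.0, 0.0, 1.0]]}
```

View pics/scene0.png

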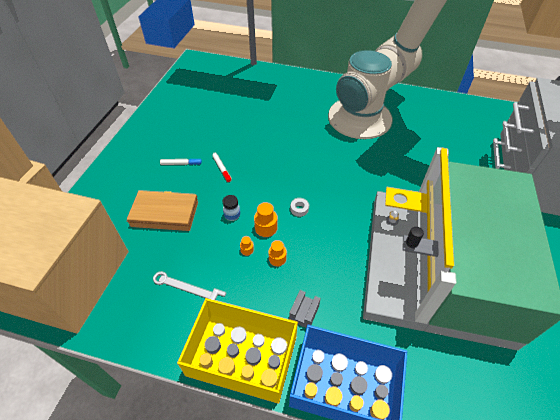

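View pics/side0.png

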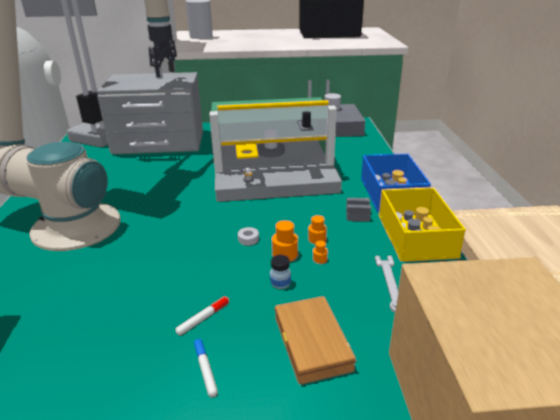

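View pics/wrist0.png

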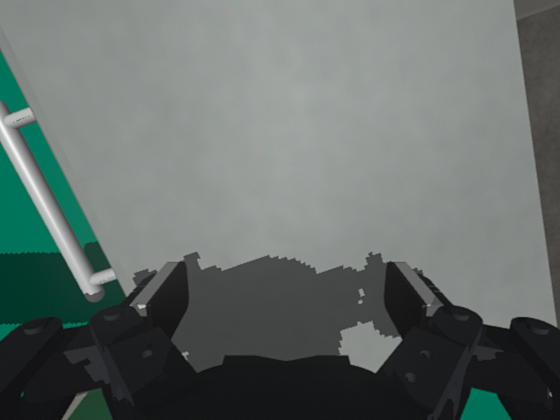

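Scene: enclosure at right (lug with hole at ~(403,198), stud (392,217), knob (415,237)). There are three orange caps, at (265,220) large, (278,254) middle and (246,245) small. In the side view these are (285,242), (317,230) and (320,253). I'll enlarge and measure.

```bash
python3 - <<'E'
import cv2
a=cv2.imread("pics/scene0.png")[140:290,220:480];b=cv2.imread("pics/side0.png")[85:285,200:360]
cv2.imwrite("pics/sc1.png",cv2.resize(a,None,fx=3,fy=3,interpolation=cv2.INTER_CUBIC))
cv2.imwrite("pics/si1.png",cv2.resize(b,None,fx=3,fy=3,interpolation=cv2.INTER_CUBIC))
for n in("scene0","side0"):
    im=cv2.imread(f"pics/{n}.png");h=cv2.cvtColor(im,cv2.COLOR_BGR2HSV)
    for nm,lo,hi in(("or",(5,200,120),(17,255,255)),("ye",(22,150,120),(32,255,255))):
        m=cv2.inRange(h,lo,hi);k,l,s,c=cv2.connectedComponentsWithStats(m)
        for i in range(1,k):
            if s[i][4]>60:print(n,nm,s[i],c[i].round(1))
E
```

```text
scene0 or [255 210  22  27 398] [264.7 224.5]
scene0 or [240 242  13  13 116] [245.8 248.4]
scene0 or [269 247  17  19 208] [276.5 257.2]
scene0 ye [441 148  13 121 920] [446.4 210.7]
scene0 ye [385 180  45  59 815] [411.1 201.6]
scene0 ye [427 256   4  35 100] [428.8 272.6]
scene0 ye [ 177  298  121  105 6877] [238.  350.1]
scene0 ye [305 383  12  13 114] [310.8 389.4]
scene0 ye [326 387  16  18 217] [333.5 395.9]
scene0 ye [351 396  12  14 122] [356.7 402.4]
scene0 ye [372 401  17  18 228] [380.2 409.2]
side0 or [309 220  17  24 300] [317.1 231.9]
side0 or [273 228  24  32 564] [285.5 243.3]
side0 or [314 245  13  18 187] [319.8 253.7]
side0 ye [218 100 110  10 500] [272.3 104.7]
side0 ye [221 137 106  22 576] [259.7 145.6]
side0 ye [ 379  188   87   73 4497] [421.2 224.7]
```

View pics/sc1.png

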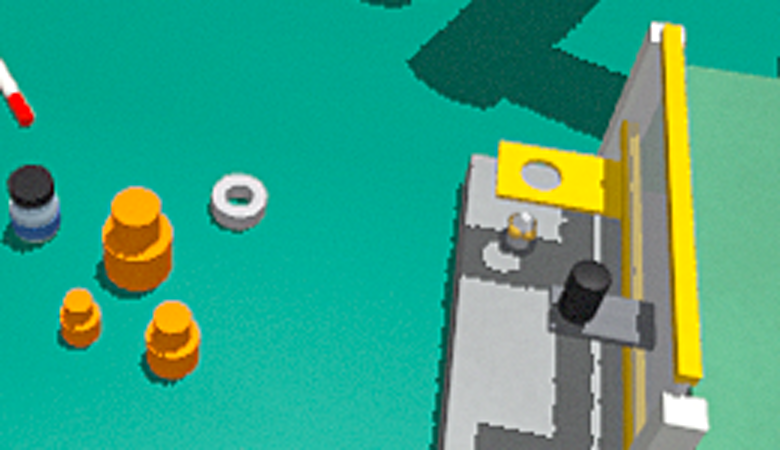

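View pics/si1.png

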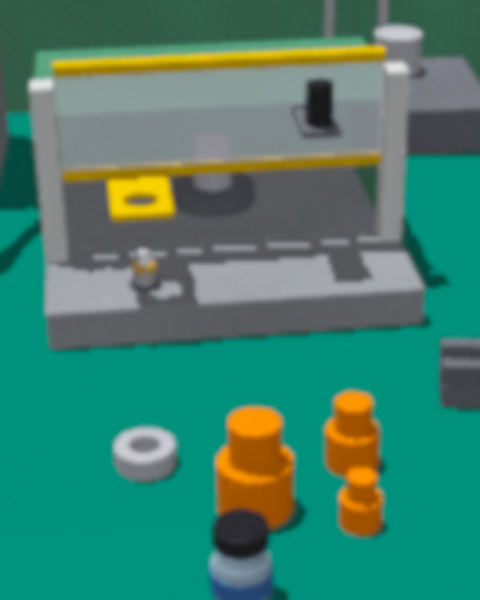

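```bash
cat > h.py <<'E'
import numpy as np,cv2
from rig import *
C={}
def cam(n):
    if n not in C:C[n]=get_image(n)
    return C[n]
import json
def ray(n,uv):
    d=cam(n);o=-d["R"].T@d["t"];p=cv2.undistortPoints(np.array([[uv]],float),d["mtx"],None)[0,0]
    v=d["R"].T@np.array([*p,1]);return o,v/np.linalg.norm(v)
def plane(n,uv,z):
    o,v=ray(n,uv);return o+v*(z-o[2])/v[2]
def tri(a,b):
    o1,v1=ray("scene",a);o2,v2=ray("side",b)
    s,*_=np.linalg.lstsq(np.c_[v1,-v2],o2-o1,rcond=None)
    p,q=o1+v1*s[0],o2+v2*s[1];return (p+q)/2,np.linalg.norm(p-q)
def S(u,v):return (220+(u+.5)/3-.5,140+(v+.5)/3-.5)
def D(u,v):return (200+(u+.5)/3-.5,85+(v+.5)/3-.5)
E
python3 - <<'E'
from h import *
np.set_printoptions(precision=4,suppress=True)
P={"captop":(S(173,315),D(353,401)),"big":(S(136,206),D(255,421)),"small":(S(78,299),D(362,476)),"stud":(S(523,214),D(143,252)),"knob":(S(593,272),D(320,86)),"hole":(S(541,175),D(141,199)),
"postL":(S(665,30),D(40,85)),"postR":(S(686,412),D(396,68))}
for k,(a,b) in P.items():
    p,e=tri(a,b);print(k,p,round(e,4))
print(plane("scene",S(173,315),.06),plane("side",D(353,401),.06))
print(plane("scene",S(523,214),.076),plane("side",D(143,252),.076))
# ledge front edge corners z .04 
print(plane("side",D(47,318),.04),plane("side",D(424,291),.04))
print(plane("scene",S(470,155),.04))
E
```

```text
captop [ 0.6103 -0.1155  0.0615] 0.0007
big [ 0.5281 -0.1706  0.0826] 0.0002
small [ 0.6062 -0.1972  0.0461] 0.0008
stud [0.4452 0.1402 0.0774] 0.0001
knob [0.6133 0.1672 0.2265] 0.0034
hole [0.4464 0.1431 0.1301] 0.0009
postL [0.3569 0.2086 0.2211] 0.0011
postR [0.6955 0.2298 0.2191] 0.0
[ 0.609  -0.1157  0.06  ] [ 0.6109 -0.1135  0.06  ]
[0.444  0.1403 0.076 ] [0.4451 0.1432 0.076 ]
[0.355  0.0866 0.04  ] [0.7099 0.1078 0.04  ]
[0.3564 0.092  0.04  ]
```

Triangulation agrees well. The cap is at (0.610,-0.115), the stud at (0.445,0.141), and the knob at (0.613,0.167) with its top at 0.2265, so the sash is up about 78 mm. The enclosure yaw comes from the posts. Next is the move plan.

```bash
cat >> h.py <<'E'
from scipy.spatial.transform import Rotation as Ro
np.set_printoptions(precision=3,suppress=True)
def rot(q):return Ro.from_quat(q,scalar_first=True)
ey=np.array([-.998,-.0626,0]);ex=np.array([-.0626,.998,0])
def goal(zdir):  # tool y down, z along zdir
    z=np.array(zdir,float);z[2]=0;z/=np.linalg.norm(z);y=np.array([0,0,-1.]);return Ro.from_matrix(np.c_[np.cross(y,z),y,z])
def delta(p,R,st=None):
    s=st or get_state();A=rot(s["ee_rot"])
    t=A.inv().apply(np.array(p)-s["position"])*100;r=(A.inv()*R).as_rotvec(degrees=True)/8
    print("shift cm",t,"turn",r)
E
python3 - <<'E'
from h import *
s=get_state();print(rot(s["ee_rot"]).as_matrix())
for sg in(1,-1):
    for h in (.36,):delta([.613,.167,h],goal(sg*ey))
E
```

```text
[[ 0.949 -0.     0.315]
 [-0.315 -0.001  0.949]
 [-0.    -1.    -0.001]]
shift cm [ 52.908 -12.897 -22.311] turn [  0.003 -13.996  -0.006]
shift cm [ 52.908 -12.897 -22.311] turn [0.006 8.504 0.003]
```

```bash
python3 -m jog '[0,0,-6,0,0,0,0, 0,0,-12.9,0,0,0,0, 0,5,-12.9,-2,0,0.9,0, 0,11,-12.9,-4.5,0,1.8,0, 0,17,-12.9,-7,0,2.8,0, 0,22.5,-12.9,-9.5,0,3.7,0, 0,28,-12.9,-12,0,4.6,0, 0,34,-12.9,-14.5,0,5.5,0, 0,40,-12.9,-17,0,6.5,0, 0,46,-12.9,-19.5,0,7.5,0, 0,52.9,-12.9,-22.3,0,8.5,0, 0,52.9,-12.9,-22.3,0,8.5,0]' 40
python3 - <<'E'
from h import *
s=get_state();print(s["position"],s["qpos"],s["clock"]);
d=get_image("wrist");cv2.imwrite("pics/w1.png",d["color"])
delta([.613,.167,.36],goal(-ey))
E
```

```text
clock: 1.75
position: [0.6154, 0.1643, 0.3589]
ee_rot: [-0.514, 0.515, -0.485, 0.485]
contact_force: [0.3, 0.4, -0.3]
width: 0.0853
[0.615 0.164 0.359] [ 0.152  0.337  1.109 -0.001  1.697  0.093] 1.75
shift cm [-0.345 -0.128 -0.309] turn [ 0.002 -0.021  0.014]
```

View pics/w1.png

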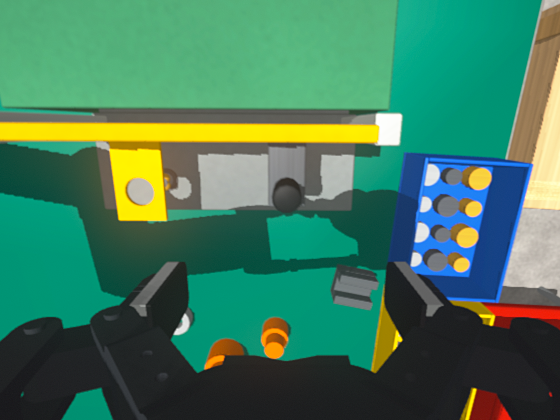

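The wrist view shows the knob top near (287,187), the lug hole at (140,190), and the rail level in the image, so the yaw is right. I'll cross-check the knob position.

```bash
cat >> h.py <<'E'
def wray(d,st,uv,z):
    p=cv2.undistortPoints(np.array([[uv]],float),d["mtx"],None)[0,0];T=np.array(d["tool_from_camera"]);A=rot(st["ee_rot"]).as_matrix()
    v=A@T[:3,:3]@np.array([*p,1]);o=A@T[:3,3]+st["position"];return o+v*(z-o[2])/v[2]
E
python3 - <<'E'
from h import *
s=get_state();d=get_image("wrist");cv2.imwrite("pics/w2.png",cv2.resize(d["color"][120:240,90:350],None,fx=3,fy=3,interpolation=cv2.INTER_CUBIC))
im=d["color"];g=im.max(2)
m=(g<60).astype(np.uint8);m[250:]=0
k,l,st,c=cv2.connectedComponentsWithStats(m)
for i in range(1,k):
    if 200<st[i][4]<3000:print(st[i],c[i])
for uv in((287,187),):print(wray(d,s,uv,.2265))
for z in(.125,.13):print("hole",wray(d,s,(140,190),z))
# yaw by rail lower edge
h=cv2.cvtColor(im,cv2.COLOR_BGR2HSV);m=cv2.inRange(h,(22,150,120),(32,255,255))
pts=[(u,np.nonzero(m[:150,u])[0].min()) for u in range(10,370,10)]
print(np.polyfit(*np.array(pts).T,1))
E
```

```text
[271 176  29  35 301] [287.086 191.419]
[0.616 0.177 0.227]
hole [0.447 0.144 0.125]
hole [0.449 0.146 0.13 ]
[  0.007 120.043]
```

View pics/w2.png

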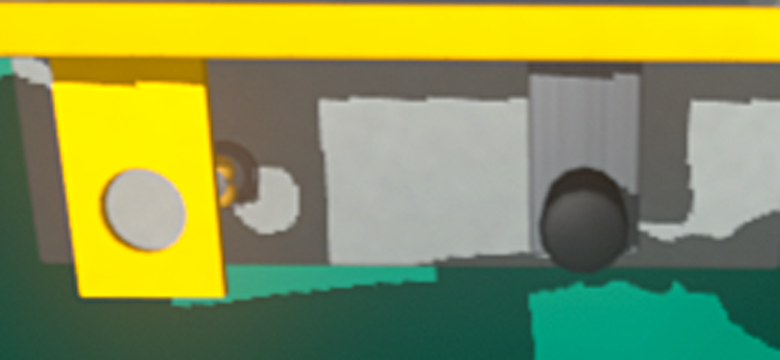

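```bash
python3 - <<'E'
from h import *
delta([.6137,.168,.194],goal(-ey))
s=get_state();print(rot(s["ee_rot"]).as_matrix())
E
```

```text
shift cm [-0.232 16.512 -0.014] turn [ 0.011 -0.01   0.001]
[[ 0.061 -0.002  0.998]
 [-0.998 -0.     0.061]
 [ 0.    -1.    -0.002]]
```

```bash
python3 -m jog '[0,-0.2,5,0,0,0,0, 0,-0.2,10,0,0,0,0, 0,-0.2,13,0,0,0,0, 0,-0.2,15,0,0,0,0, 0,-0.2,16.5,0,0,0,0, 0,-0.2,16.5,0,0,0,0, 255,-0.2,16.5,0,0,0,0, 255,-0.2,16.5,0,0,0,0, 255,-0.2,16.5,0,0,0,0, 255,-0.2,16.5,0,0,0,0, 255,-0.2,16.5,0,0,0,0, 255,-0.2,16.5,0,0,0,0]' 40
```

```text
clock: 3.35
position: [0.6146, 0.1693, 0.1962]
ee_rot: [0.517, -0.514, 0.483, -0.485]
contact_force: [4.8, 0.8, 3.4]
width: 0.0249
```

```bash
python3 -m jog '[255,0,0.7,0.08,0,0,0, 255,0,1.5,0.08,0,0,0, 255,0,2.3,0.08,0,0,0, 255,0,3.1,0.08,0,0,0, 255,0,3.9,0.08,0,0,0, 255,0,4.7,0.08,0,0,0, 255,0,5.5,0.08,0,0,0, 255,0,6.2,0.08,0,0,0, 255,0,6.2,0.08,0,0,0]'
python3 - <<'E'
from h import *
print(get_state()["position"],get_state()["contact_force"])
d=get_image("side");cv2.imwrite("pics/s2.png",cv2.resize(d["color"][60:260,180:380],None,fx=3,fy=3,interpolation=cv2.INTER_CUBIC))
E
```

```text
clock: 4.47
position: [0.6146, 0.1693, 0.1334]
ee_rot: [0.516, -0.515, 0.484, -0.484]
contact_force: [4.2, 0.1, -0.1]
width: 0.0251
[0.615 0.169 0.133] [ 4.164  0.065 -0.13 ]
```

View pics/s2.png

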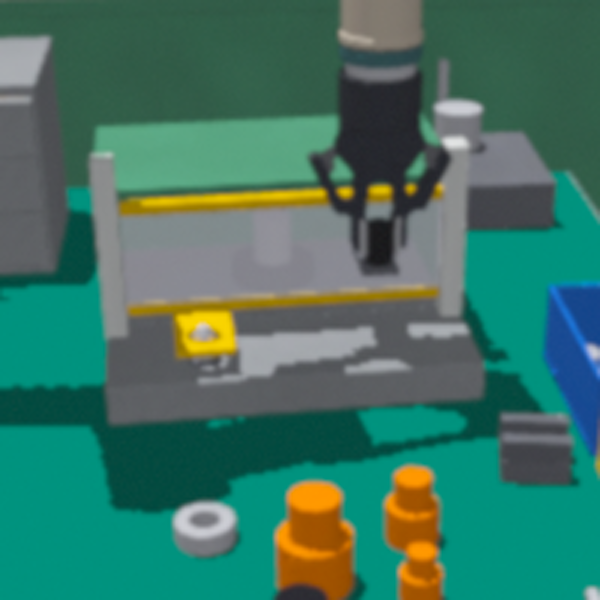

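The sash followed, and the lug at (203,335) is just above the stud tip. I'll continue down until the force rises.

```bash
python3 -m jog '[255,0,0.5,0.1,0,0,0, 255,0,1.0,0.1,0,0,0, 255,0,1.3,0.1,0,0,0, 255,0,1.4,0.1,0,0,0]'
python3 -m jog '[255,0,0.1,0,0,0,0, 255,0,0.2,0,0,0,0, 255,0,0.2,0,0,0,0]'
```

```text
clock: 5.03
position: [0.6146, 0.1693, 0.1199]
ee_rot: [0.516, -0.516, 0.484, -0.484]
contact_force: [1.4, -0.4, 5.0]
width: 0.0249
clock: 5.4
position: [0.6146, 0.1693, 0.1179]
ee_rot: [0.516, -0.516, 0.484, -0.484]
contact_force: [1.8, -0.2, 4.4]
width: 0.0248
```

```bash
python3 -m jog '[255,0,0.1,0,0,0,0, 255,0,0.2,0,0,0,0, 255,0,0.2,0,0,0,0]'
python3 -m jog '[255,0,0.1,0,0,0,0, 255,0,0.2,0,0,0,0, 255,0,0.2,0,0,0,0]'
```

```text
clock: 5.78
position: [0.6146, 0.1693, 0.1166]
ee_rot: [0.516, -0.515, 0.484, -0.484]
contact_force: [1.4, 0.0, 8.2]
width: 0.0248
clock: 6.15
position: [0.6147, 0.1693, 0.1164]
ee_rot: [0.516, -0.515, 0.484, -0.484]
contact_force: [-0.7, -0.8, 17.0]
width: 0.025
```

Stopped hard with 17 N after 79.7 mm of travel. Unload, open and look.

```bash
python3 -m jog '[255,0,-0.2,0,0,0,0, 0,0,-0.2,0,0,0,0, 0,0,-0.2,0,0,0,0, 0,0,-0.2,0,0,0,0, 0,0,-0.2,0,0,0,0]'
python3 -m jog '[0,0,-2,0,0,0,0, 0,0,-5,0,0,0,0, 0,0,-10,0,0,0,0, 0,0,-15,0,0,0,0, 0,0,-15,0,0,0,0]'
python3 - <<'E'
from h import *
s=get_state();print(s["position"],s["contact_force"])
for n in("side","scene"):
    d=get_image(n);cv2.imwrite(f"pics/{n}3.png",d["color"])
    a=d["color"][85:285,200:360] if n=="side" else d["color"][140:290,220:480]
    cv2.imwrite(f"pics/{n}3c.png",cv2.resize(a,None,fx=3,fy=3,interpolation=cv2.INTER_CUBIC))
d=get_image("wrist");cv2.imwrite("pics/w3.png",d["color"])
E
```

```text
clock: 6.78
position: [0.6143, 0.1694, 0.1148]
ee_rot: [-0.515, 0.516, -0.484, 0.484]
contact_force: [0.3, 0.8, -0.1]
width: 0.0853
clock: 7.4
position: [0.617, 0.1698, 0.2705]
ee_rot: [0.518, -0.513, 0.482, -0.486]
contact_force: [0.5, 0.4, 0.3]
width: 0.0857
[0.617 0.17  0.27 ] [0.482 0.412 0.29 ]
```

View pics/side3c.png

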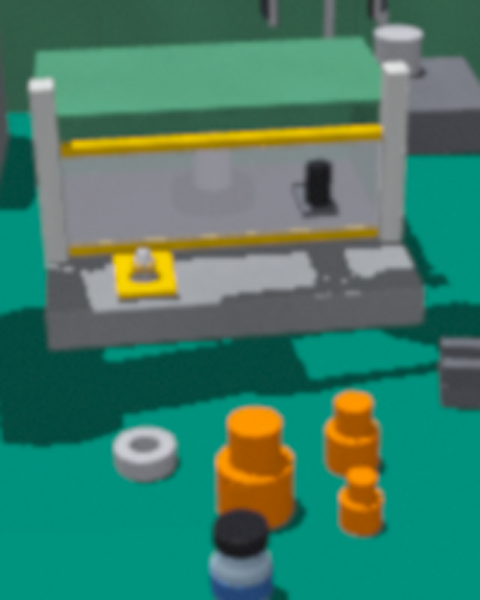

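View pics/scene3c.png

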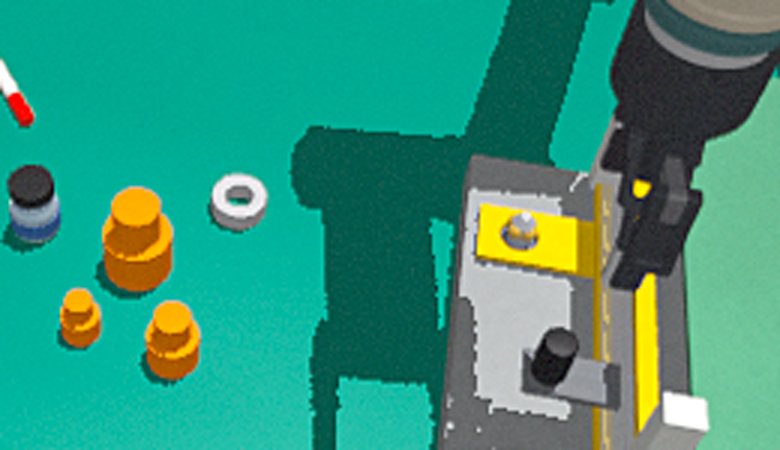

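View pics/w3.png

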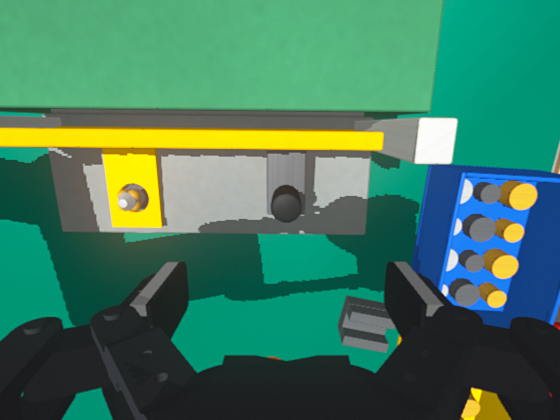

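Sash is fully down with the stud through the lug hole (side crop (143,262), wrist (131,200)). Next I'll hover over the middle cap.

```bash
python3 - <<'E'
from h import *
print("knob",tri(S(561,342),D(319,167)))
print("vee",plane("side",(358,205),.042))
delta([.6105,-.1145,.20],goal(-ey))
E
```

```text
knob (array([0.614, 0.167, 0.146]), np.float64(0.001289034206022015))
vee [ 0.729 -0.03   0.042]
shift cm [28.292  6.352 -2.093] turn [0.026 0.004 0.002]
```

```bash
python3 -m jog '[0,5,0,-0.5,0,0,0, 0,10,0,-1,0,0,0, 0,15,0,-1.5,0,0,0, 0,20,2,-2,0,0,0, 0,25,5,-2.1,0,0,0, 0,28.3,6.4,-2.1,0,0,0, 0,28.3,6.4,-2.1,0,0,0, 0,28.3,6.4,-2.1,0,0,0]'
python3 - <<'E'
from h import *
s=get_state();print(s["position"],rot(s["ee_rot"]).as_matrix()[2])
d=get_image("wrist");cv2.imwrite("pics/w4.png",d["color"])
m=cv2.inRange(cv2.cvtColor(d["color"],cv2.COLOR_BGR2HSV),(5,200,100),(17,255,255));k,l,st,c=cv2.connectedComponentsWithStats(m)
for i in range(1,k):
    if st[i][4]>60:print(st[i],c[i])
E
```

```text
clock: 8.65
position: [0.6113, -0.1137, 0.2006]
ee_rot: [0.516, -0.515, 0.485, -0.483]
contact_force: [-0.1, 0.1, 0.6]
width: 0.0855
[ 0.611 -0.114  0.201] [-0.002 -1.    -0.001]
[265 170  44  46 925] [287.918 185.676]
[ 164  209   70   76 3339] [200.699 242.412]
[263 247  30  40 797] [276.807 267.006]
```

View pics/w4.png

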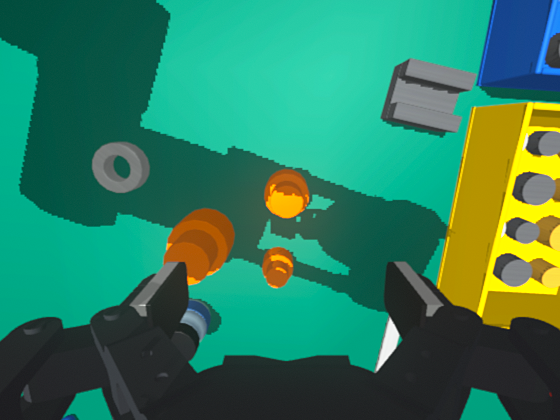

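```bash
python3 - <<'E'
from h import *
im=cv2.imread("pics/w4.png");cv2.imwrite("pics/w4c.png",cv2.resize(im[150:290,230:350],None,fx=5,fy=4,interpolation=cv2.INTER_CUBIC) if 0 else cv2.resize(im[155:235,240:340],None,fx=7,fy=7,interpolation=cv2.INTER_CUBIC))
E
```

```text
(no output)
```

View pics/w4c.png

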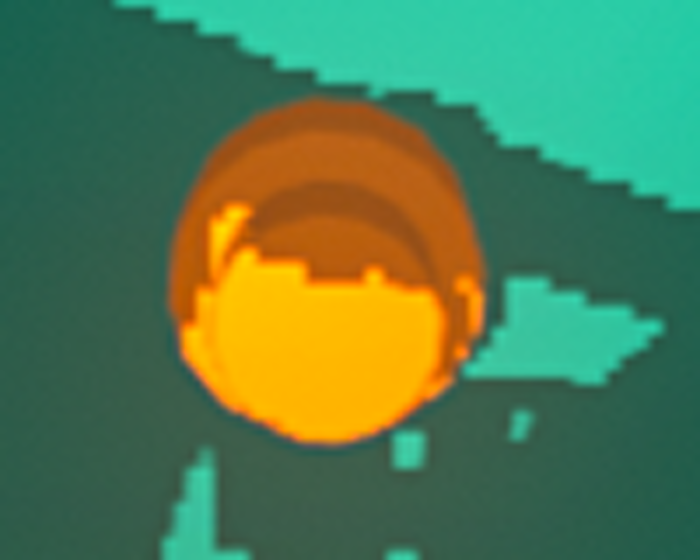

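```bash
python3 - <<'E'
from h import *
s=get_state();d=get_image("wrist")
p=wray(d,s,(286.9,201.7),.06);print(p)
p=(p[:2]+[.6103,-.1152])/2;print(p)
delta([*p,.037],goal(-ey))
E
```

```text
[ 0.613 -0.114  0.06 ]
[ 0.611 -0.115]
shift cm [ 0.156 16.46  -0.052] turn [-0.004  0.013 -0.004]
```

```bash
python3 -m jog '[0,0.1,5,0,0,0,0, 0,0.1,10,0.05,0,0,0, 0,0.1,13,0.05,0,0,0, 0,0.1,15,0.05,0,0,0, 0,0.1,16.4,0.05,0,0,0, 0,0.1,16.4,0.05,0,0,0, 90,0.1,16.4,0.05,0,0,0, 120,0.1,16.4,0.05,0,0,0, 255,0.1,16.4,0.05,0,0,0, 255,0.1,16.4,0.05,0,0,0, 255,0.1,16.4,0.05,0,0,0, 255,0.1,16.4,0.05,0,0,0]' 60
python3 - <<'E'
from h import *
s=get_state();print(s["position"],s["contact_force"],s["width"])
d=get_image("side");cv2.imwrite("pics/s5.png",cv2.resize(d["color"][140:270,240:400],None,fx=4,fy=4,interpolation=cv2.INTER_CUBIC))
E
```

```text
clock: 10.25
position: [0.6125, -0.1155, 0.0382]
ee_rot: [0.516, -0.515, 0.484, -0.484]
contact_force: [-1.4, 0.4, 5.3]
width: 0.0279
[ 0.613 -0.116  0.038] [-1.404  0.38   5.305] 0.02785280815968714
```

View pics/s5.png

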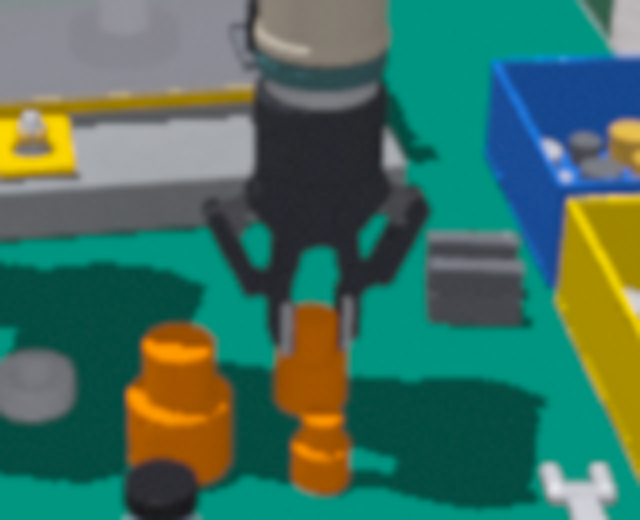

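Gripped (27.9 mm wide). Lift and carry to hover above the stud.

```bash
python3 -m jog '[255,0,-4,0,0,0,0, 255,0,-9,0,0,0,0, 255,0,-13,0,0,0,0, 255,0,-13,0,0,0,0]'
python3 - <<'E'
from h import *
s=get_state();print(s["position"],s["contact_force"],s["width"])
d=get_image("wrist");cv2.imwrite("pics/w6.png",d["color"])
delta([.4457,.1418,.168],goal(-ey))
E
```

```text
clock: 10.8
position: [0.6145, -0.1161, 0.171]
ee_rot: [0.517, -0.514, 0.481, -0.486]
contact_force: [-0.2, -0.2, -0.5]
width: 0.0286
[ 0.614 -0.116  0.171] [-0.181 -0.163 -0.471] 0.028636429182455323
shift cm [-26.74   -0.016 -15.06 ] turn [-0.021  0.004  0.007]
```

View pics/w6.png

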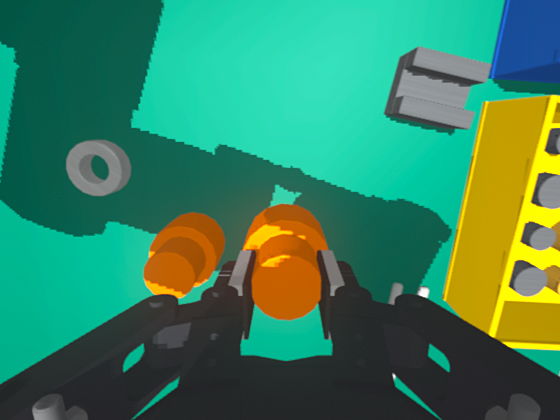

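The wrist view shows the cap upright and centred between the pads (top disc ~(287,285)). First I'll go to a point 60 mm in front of the stud, to see both cap and stud.

```bash
python3 -m jog '[255,-4,0,-3,0,0,0, 255,-8,0,-6,0,0,0, 255,-12,0,-9,0,0,0, 255,-16,0,-12,0,0,0, 255,-20,0,-15,0,0,0, 255,-20.7,0,-15.1,0,0,0, 255,-20.7,0,-15.1,0,0,0, 255,-20.7,0,-15.1,0,0,0]'
python3 - <<'E'
from h import *
s=get_state();print(s["position"],s["contact_force"],s["width"])
d=get_image("wrist");cv2.imwrite("pics/w7.png",d["color"])
cv2.imwrite("pics/w7c.png",cv2.resize(d["color"][90:340,180:400],None,fx=3,fy=2.4 and 3)[:600])
E
```

```text
clock: 11.85
position: [0.4493, 0.0809, 0.1668]
ee_rot: [-0.515, 0.516, -0.484, 0.484]
contact_force: [0.8, -0.6, -0.7]
width: 0.0283
[0.449 0.081 0.167] [ 0.841 -0.597 -0.665] 0.0282591488632684
```

View pics/w7c.png

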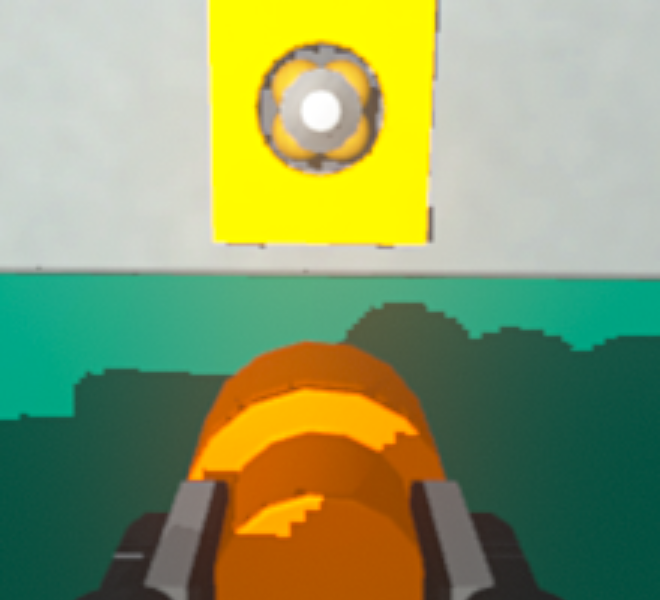

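```bash
python3 - <<'E'
from h import *
np.set_printoptions(precision=4,suppress=True)
s=get_state();d=get_image("wrist");T=np.array(d["tool_from_camera"])
print("stud",wray(d,s,(286.8,126.5),.076),"hole",wray(d,s,(286.6,125.8),.05))
im=d["color"];cv2.imwrite("pics/w8c.png",cv2.resize(im[190:330,220:360],None,fx=4,fy=4,interpolation=cv2.INTER_CUBIC))
for n,yy in(("top",-.022),("shoulder",.004),("under",.038)):  # expected pixel of a centred cap
    for r in (0,.015,.022):
        c=np.linalg.inv(T)@[0,yy,0,1];
        q=[ (d["mtx"]@((np.linalg.inv(T)@[x,yy,0,1])[:3]))for x in(-r,r)]
        print(n,r,[(v[:2]/v[2]).round(1) for v in q])
E
```

```text
stud [0.4461 0.1448 0.076 ] hole [0.446  0.1451 0.05  ]
top 0 [array([285.6, 291.4]), array([285.6, 291.4])]
top 0.015 [array([285.6, 257.1]), array([285.6, 323.7])]
top 0.022 [array([285.5, 240.4]), array([285.7, 338.1])]
shoulder 0 [array([285.7, 264.8]), array([285.7, 264.8])]
shoulder 0.015 [array([285.6, 235.5]), array([285.7, 292.8])]
shoulder 0.022 [array([285.6, 221.3]), array([285.7, 305.4])]
under 0 [array([285.7, 240.6]), array([285.7, 240.6])]
under 0.015 [array([285.7, 215.9]), array([285.7, 264.4])]
under 0.022 [array([285.7, 204. ]), array([285.7, 275.1])]
```

View pics/w8c.png

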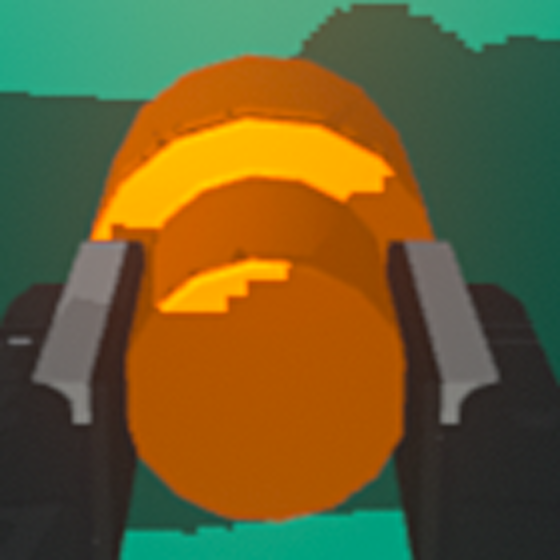

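```bash
python3 - <<'E'
from h import *
delta([.4456,.1436,.118],goal(-ey))
E
```

```text
shift cm [-6.285  4.895  0.027] turn [ 0.002 -0.006  0.001]
```

```bash
python3 -m jog '[255,-3,0,0,0,0,0, 255,-6,0,0,0,0,0, 255,-6.3,1,0.03,0,0,0, 255,-6.3,3,0.03,0,0,0, 255,-6.3,4.5,0.03,0,0,0, 255,-6.3,4.9,0.03,0,0,0, 255,-6.3,4.9,0.03,0,0,0]' 80
python3 - <<'E'
from h import *
s=get_state();print(s["position"],s["contact_force"],s["moment"],s["width"])
for n,(a,b,c,e) in {"side":(110,220,190,300),"scene":(170,260,340,460)}.items():
    d=get_image(n);cv2.imwrite(f"pics/{n}9.png",cv2.resize(d["color"][a:b,c:e],None,fx=5,fy=5,interpolation=cv2.INTER_CUBIC))
E
```

```text
clock: 12.82
position: [0.4449, 0.1439, 0.118]
ee_rot: [-0.515, 0.516, -0.484, 0.484]
contact_force: [0.7, -0.5, -0.1]
width: 0.0274
[0.445 0.144 0.118] [ 0.659 -0.511 -0.093] [0.025 0.036 0.006] 0.027410598078556198
```

View pics/side9.png

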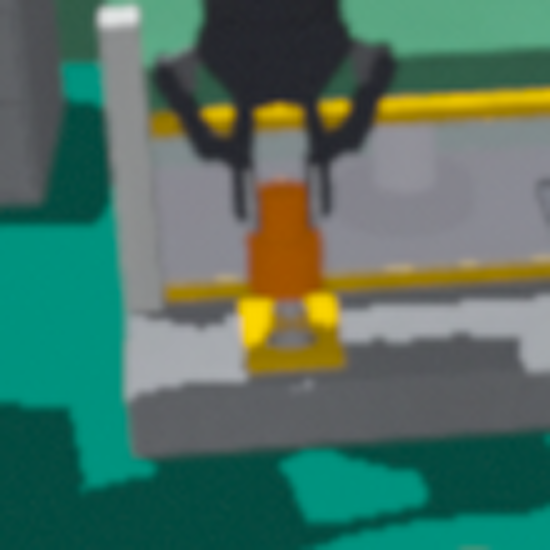

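View pics/scene9.png

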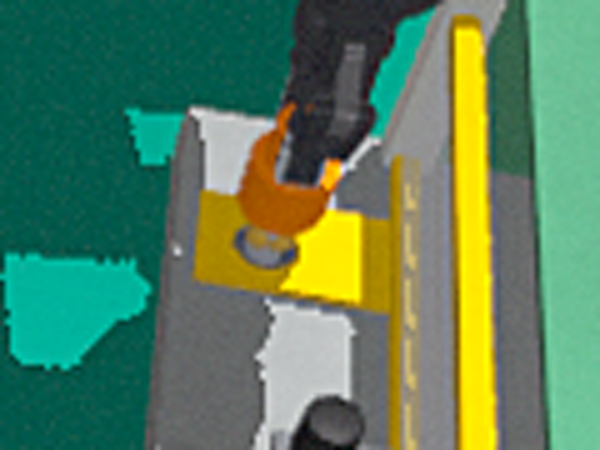

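```bash
python3 - <<'E'
from h import *
def pr(n,X):
    d=cam(n);c=d["mtx"]@(d["R"]@np.array(X)+d["t"]);return c[:2]/c[2]
o={"side":(190,110),"scene":(340,170)}
for n in o:
    for nm,X in(("cap under",(.4449,.1439,.080)),("cap shoulder",(.4449,.1439,.114)),("stud top",(.4457,.1435,.076)),("stud top tri",(.4452,.1402,.076)),("hole tri",(.4457,.1435,.05))):
        print(n,nm,(pr(n,X)-o[n])*5+2)
    d=cam(n)["color"];h=cv2.cvtColor(d,cv2.COLOR_BGR2HSV);m=cv2.inRange(h,(3,180,60),(17,255,255))
    u,v=o[n];mm=m[v:v+110,u:u+110]
    for r in range(0,110,3):
        c=np.nonzero(mm[r])[0]
        if len(c)>4:print(r*5+2,c.min()*5,c.max()*5+4)
E
```

```text
side cap under [287.869 288.456]
side cap shoulder [284.757 233.558]
side stud top [289.644 295.068]
side stud top tri [288.785 297.63 ]
side hole tri [291.948 335.962]
197 260 304
212 265 304
227 265 309
242 250 319
257 255 319
272 255 319
287 255 319
scene cap under [280.823 204.815]
scene cap shoulder [296.712 160.876]
scene stud top [278.051 210.865]
scene stud top tri [271.496 208.717]
scene hole tri [266.557 242.682]
137 260 284
152 255 279
167 250 329
182 245 339
197 240 329
212 245 324
227 260 304
```

Projection check: the cap is within about 1 mm of the stud in the side and wrist views. I'll shift +0.8 mm in x and come down gently, watching lateral force.

```bash
python3 -m jog '[255,0,0.3,0.08,0,0,0, 255,0,0.6,0.08,0,0,0, 255,0,0.8,0.08,0,0,0, 255,0,0.8,0.08,0,0,0]'
python3 -m jog '[255,0,0.2,0,0,0,0, 255,0,0.4,0,0,0,0, 255,0,0.4,0,0,0,0]'
```

```text
clock: 13.52
position: [0.4453, 0.1446, 0.1101]
ee_rot: [-0.515, 0.516, -0.484, 0.484]
contact_force: [-0.0, 0.5, 0.7]
width: 0.0276
clock: 13.9
position: [0.4454, 0.1446, 0.1061]
ee_rot: [-0.515, 0.516, -0.484, 0.484]
contact_force: [-0.0, 0.1, 0.0]
width: 0.0275
```

```bash
python3 -m jog '[255,0,0.15,0,0,0,0, 255,0,0.3,0,0,0,0, 255,0,0.3,0,0,0,0]'
python3 -m jog '[255,0,0.15,0,0,0,0, 255,0,0.3,0,0,0,0, 255,0,0.3,0,0,0,0]'
```

```text
clock: 14.28
position: [0.4463, 0.1444, 0.1036]
ee_rot: [0.516, -0.515, 0.483, -0.484]
contact_force: [1.3, -1.6, 1.9]
width: 0.0275
clock: 14.65
position: [0.4467, 0.1446, 0.1018]
ee_rot: [0.516, -0.515, 0.483, -0.485]
contact_force: [-0.6, -1.2, 9.1]
width: 0.0275
```

```bash
python3 -m jog '[255,0,0.1,0,0,0,0, 255,0,0.2,0,0,0,0, 255,0,0.2,0,0,0,0]'
python3 -m jog '[255,0,0.1,0,0,0,0, 255,0,0.2,0,0,0,0, 255,0,0.2,0,0,0,0]'
```

```text
clock: 15.02
position: [0.4464, 0.1444, 0.0992]
ee_rot: [0.516, -0.515, 0.483, -0.485]
contact_force: [-0.3, -2.2, 5.8]
width: 0.0275
clock: 15.4
position: [0.4461, 0.1445, 0.0962]
ee_rot: [0.516, -0.515, 0.484, -0.484]
contact_force: [2.9, -0.7, 1.4]
width: 0.0276
```

```bash
python3 -m jog '[255,0,0.15,0,0,0,0, 255,0,0.3,0,0,0,0, 255,0,0.3,0,0,0,0]'
python3 -m jog '[255,0,0.15,0,0,0,0, 255,0,0.3,0,0,0,0, 255,0,0.3,0,0,0,0]'
```

```text
clock: 15.78
position: [0.4456, 0.1445, 0.0923]
ee_rot: [-0.515, 0.516, -0.484, 0.484]
contact_force: [4.5, -2.5, -7.7]
width: 0.0273
clock: 16.15
position: [0.4451, 0.1446, 0.0897]
ee_rot: [-0.515, 0.516, -0.484, 0.484]
contact_force: [2.8, -2.5, -8.7]
width: 0.0276
```

The force changed sign: about 9 N downward pull from the balls, so it has clicked past. Now press home.

```bash
python3 -m jog '[255,0,0.1,0.03,0,0,0, 255,0,0.2,0.03,0,0,0, 255,0,0.2,0.03,0,0,0]'
python3 -m jog '[255,0,0.1,0.03,0,0,0, 255,0,0.2,0.03,0,0,0, 255,0,0.2,0.03,0,0,0]'
```

```text
clock: 16.52
position: [0.4452, 0.1449, 0.0885]
ee_rot: [-0.515, 0.516, -0.484, 0.484]
contact_force: [0.9, -0.8, -1.8]
width: 0.027
clock: 16.9
position: [0.4453, 0.1449, 0.0881]
ee_rot: [-0.515, 0.516, -0.484, 0.484]
contact_force: [-3.9, -1.9, 13.5]
width: 0.0274
```

```bash
python3 -m jog '[255,0,0.05,-0.04,0,0,0, 255,0,0.09,-0.04,0,0,0, 255,0,0.09,-0.04,0,0,0, 255,0,0.09,-0.04,0,0,0, 255,0,0.09,-0.04,0,0,0]'
python3 - <<'E'
from h import *
s=get_state();print(s["position"],s["contact_force"],s["moment"],s["width"],rot(s["ee_rot"]).as_matrix()[:,1])
for n,(a,b,c,e) in {"side":(90,220,190,320),"scene":(160,280,340,480)}.items():
    d=get_image(n);cv2.imwrite(f"pics/{n}10f.png",d["color"]);cv2.imwrite(f"pics/{n}10.png",cv2.resize(d["color"][a:b,c:e],None,fx=4.5,fy=4.5,interpolation=cv2.INTER_CUBIC))
d=get_image("wrist");cv2.imwrite("pics/w10.png",d["color"])
print(get_state()["contact_force"])
E
```

```text
clock: 17.52
position: [0.4453, 0.1449, 0.088]
ee_rot: [0.516, -0.515, 0.484, -0.484]
contact_force: [-6.2, -1.9, 19.3]
width: 0.0275
[0.445 0.145 0.088] [-6.164 -1.861 19.316] [-0.338  0.803 -0.001] 0.027508366574483866 [ 0.     0.001 -1.   ]
[-6.332 -2.708 19.019]
```

View pics/side10.png

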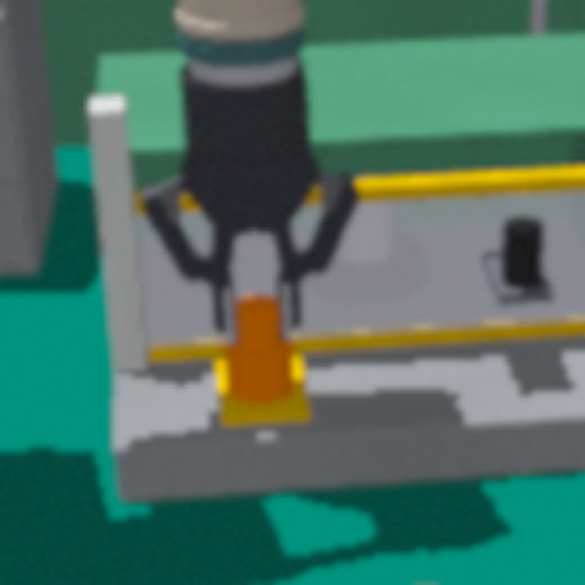

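View pics/scene10f.png

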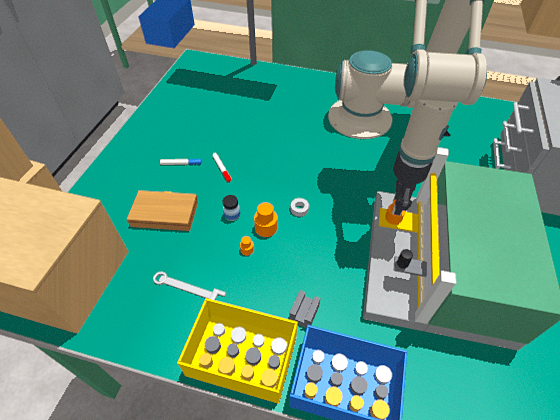

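View pics/w10.png

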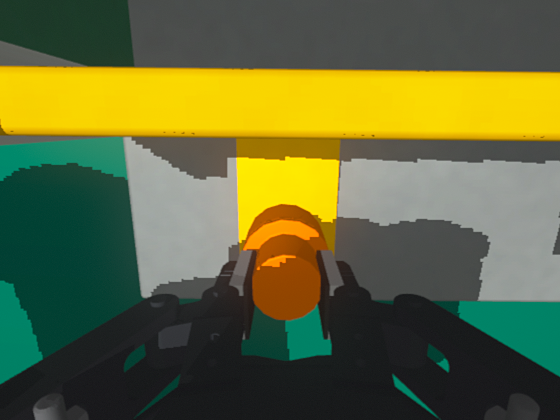

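```bash
python3 -m jog '[255,0,0,-0.04,0,0,0, 255,0,0,-0.08,0,0,0, 255,0,0,-0.08,0,0,0, 255,0,0,-0.08,0,0,0, 255,0,0,-0.08,0,0,0]'
python3 -c "
from h import *
s=get_state();print(s['position'],s['contact_force'],s['moment'])"
```

```text
clock: 18.3
position: [0.4452, 0.1449, 0.088]
ee_rot: [0.516, -0.515, 0.484, -0.484]
contact_force: [-4.1, -1.6, 17.0]
width: 0.0273
[0.445 0.145 0.088] [-4.145 -1.579 17.028] [-0.33   0.536 -0.015]
```

```bash
python3 -m jog '[255,0,0.02,-0.04,0,0,0, 255,0,0.05,-0.08,0,0,0, 255,0,0.05,-0.08,0,0,0, 255,0,0.05,-0.08,0,0,0, 255,0,0.05,-0.08,0,0,0]'
python3 -c "
from h import *
s=get_state();print(s['position'],s['contact_force'],s['moment'])"
```

```text
clock: 18.92
position: [0.4451, 0.1449, 0.088]
ee_rot: [0.517, -0.514, 0.483, -0.485]
contact_force: [-4.3, -2.1, 20.3]
width: 0.028
[0.445 0.145 0.088] [-4.295 -2.058 20.337] [-0.321  0.44   0.002]
```

```bash
python3 -m jog '[255,0,0,0,0,0,0, 255,0,0,0,0,0,0, 255,0,0,0,0,0,0, 255,0,0,0,0,0,0, 255,0,0,0,0,0,0, 255,0,0,0,0,0,0]' && python3 -c "
from rig import *
print(sign_off())"
```

```text
clock: 19.68
position: [0.4451, 0.1449, 0.088]
ee_rot: [0.517, -0.515, 0.483, -0.485]
contact_force: [-3.4, -1.8, 18.9]
width: 0.0278
the job is handed in; nothing more can be done
None
```

The guard is fully down and the middle-sized orange cap is snapped home on the stud. I handed the job in at 19.7 s with the gripper still holding the cap and pushing down at about 19–20 N.

- **Guard:** I lowered it about 80 mm by its black knob until it stopped hard at 17 N. The pictures showed the stud standing up through the lug hole before I fetched the cap.
- **Cap:** The force rose to at least 9 N (the highest of my stepwise readings) as it met the balls. It then reversed to a pull of about 9 N downwards, which was the click. The cap stopped on the lug at tool height 88.0 mm, as expected, and the tool was vertical to about 0.1°. The last pictures showed it square on the lug.
- **Other things on the bench:** They looked unmoved in the last scene picture.

**Disagreements and leftovers:**
- The fixed cameras put the stud 2–4 mm nearer the robot in y than the wrist camera. I went with the wrist camera, and the cap went on with only small side forces.
- The last triangulated knob height was 3 mm below nominal, which I took as measurement error.
- A side force of about 3–4 N remained at hand-in.

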